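# Open the brush box and hold its lid

### The arm

A 7-joint arm with a two-finger parallel gripper is mounted at the origin on the work surface. World frame = base frame: x ahead of the robot, y to its left, z up, the work surface at z = 0. Lengths are in mm, angles in rad, forces in N, time in s.
With the tool pointing down it reaches from about 400 to 850 mm from the base axis. Payload 10.4 kg.
Tool frame: the origin (TCP) lies at the very end of the fingers, on their centre line; the grasp point (between the pads) lies 19 mm behind it (grip_point_offset is the distance from the TCP to the grasp point, in mm); z points along the fingers, y is the line along which they close (so a half turn about z gives the same grasp; the last joint's range is limited). The gripper opens to 87 mm and grips with 3 to 60 N. Pads are 19 mm wide; open, the fingers measure 117 mm over their backs; the gripper's body (75 mm by 190 mm) begins 51 mm behind the grasp point.
Start: joints at [-1.271, 0.332, -0.065, 1.46, 0.022, 1.35, -0.088], TCP at [198.252, 592.746, 222.576] pointing down, gripper open.
Joint ranges: [-2.6, 2.6], [-0.5, 2.12], [-1.47, 1.34], [0.16, 2.42], [-1.27, 4.41], [0.06, 2.06], [-2.6, 2.6]. Speed limits (rad/s): [2.22, 2.22, 2.79, 2.79, 3.14, 3.14, 3.14].

### API

Orientations are given as a rotation vector (axis times angle).
In Python, from rig import * gives the robot as it stands.
- The arm moves only by the tool play_rows, never from a script. Its argument "rows" is a list of rows, each a list of 4 numbers: the shift along the tool's x, y, z in parts of the range, where 1.0 means 1000 mm, then the turn about the tool's z in normalised numbers (1 is 90 degrees). In form: [[x, y, z, turn], ...]. A call has exactly 5 rows; each row is the pose to reach, as a shift and turn from the pose commanded when the call began, along the tool's axes at that moment; what a row does not reach only later rows make up. A row lasts 1/10 s, in which the tool goes at most 50 mm and 8.59 degrees, less where a joint would pass 70% of its speed; a pose out of reach is approached as far as the arm can. Shift and turn numbers lie between -1 and 1, and a call with a number outside is refused. A call with a gripper value outside its range is refused whole. "claw" is the closure, from -1 (fully open) to 1 (shut), set as the call begins (left out, the last holds). The fingers move at their own pace and stop on an object; "squeeze" is the grip in N (left out, the last holds). Time passes only in rows, so rows that repeat a pose let the fingers close, or fill a call up. It gives the time, the measured TCP pose, the force, the opening and the grip force at its end, in the units of the state.
- read_state(): the state, without advancing time (a new reading comes with each control period).
- snapshot(name): name is "scene" or "top" or "wrist"; returns a dict with "frame" (420x560x3 uint8, red, green, blue), "K" (3x3 intrinsics, pixels), "distortion" ([k1, k2, p1, p2, k3] as OpenCV has them; the pictures are not rectified), "xyz" and "attitude" of the camera in the world; the wrist camera has in their place "mount" (4x4, takes a point from camera to tool coordinates, whose origin is the TCP and whose axes are the flange's). Camera axes: x right, y down, z forward; pixel columns grow to the right and rows downward; lengths in mm; the calibration is good to about 2 mm. A picture is of the moment at which its call begins: read the wrist's pose just before it. There is no depth.
- hand_in(): hands the job in; it is judged then, once.
Trained networks look in a picture, given as the dict that the camera call returned (one of the last four; its "shot" number tells which), for a name from the list of things; names that differ only in an ending like _2 or _b are one class to them, and where a whole thing is asked for, a point or a joint stands for the part that bears it (a point fixed in the world has none). Each returns a list of dicts, best first, with "score" (0 to 1); they miss things now and then, are a little off and sometimes report something else, mostly with a low value. They report only what shows in the picture. A call takes as long as a camera call.
- look_for(picture, thing): "extent" ([left, top, right, bottom] in pixels, round what is visible of it).
- cut_out(picture, thing): "region" (420x560 bool, what is visible of it) and "extent" ([left, top, right, bottom] in pixels, round what is visible of it).
- spot_point(picture, thing): "location" ([row, column] in pixels: a listed point, or the origin of a listed thing).
The state is a dict: "time_s": time; "joint_pos": joint angles; "dq": joint speeds; "tau": joint torques, N m; "tool_pos": TCP position; "ee_rot": TCP orientation; "force": force on the tool from outside, world axes, zero at the start; "wrist_torque": the same for the moment, N m; "opening": finger opening in mm; "finger_force": force on a finger pad.
Only numpy, scipy, OpenCV 4.12 (cv2) and the standard library are available. Lean on these libraries where they do the work, as an engineer would, in place of code of your own. Each camera call takes 0.05 s, during which the arm holds its last target. There are 200 camera calls.

### The job

Tug the lid of the artist's brush box upward by its bar handle to find out whether the catch still holds it, before touching the bolt. If it is caught, do not force it: slide the bolt's knob all the way back, away from the lid. Then lift the lid and finish while still holding it open with the gripper at about 60 degrees, steady, so that the brushes can be taken out; leave the bottles, cup and bowl where they stand.

Things in the scene. Friction and masses are not known exactly. Their poses are not given: they have to be found in the camera images.
- paint_box: Blue brush box fixed to the table, 200 deep (x) by 320 wide (y) by 85 high; origin at the centre of its underside; its x points from the front (handle, robot side) to the back (hinge), its y to the left. A hinged lid covers its right part (y -160 to 80); its left end (y 80 to 160) is a closed deck, top 85 above the table, that carries the sliding bolt.
- lid (a joint): Lid angle in rad: 0 closed, grows as the front edge rises, stop at 1.45. The lid (200 by 238 by 8 mm, 0.47 to 0.72 kg) falls shut when let go. If the bolt catches it, it rattles freely up to about 0.06 rad (14 mm at the handle), then stops dead; if not, it goes on rising. Whether it is caught varies and cannot be seen from outside.
- lid_grip (a point): Middle of the lid's steel bar handle: round bar 10 mm thick, 100 long, parallel to the box's y, 40 in front of the lid's front edge at the lid's own level (81 above the table when closed), a free gap of 35 between bar and box, free space below. It moves with the lid, 240 mm from the hinge axis; the bar can turn between the finger pads as the lid rises.
- lid_hinge (a point): Point on the lid's hinge axis (parallel to the box's y), at the back edge of the lid, straight behind lid_grip, 81 above the table.
- bolt_knob (a point): Centre of the top of the bolt's knob: an upright steel pin 16 mm in diameter standing on a 24 by 22 by 4 mm foot (foot's top 6 above the deck); its top is 30 above the deck, 115 above the table. It slides along the box's y, 50 mm in front of the box's centre line.
- bolt (a joint): Bolt travel in m: 0 fully home in the lid, grows as the knob slides away from the lid (box +y), stop at 0.040. Starts anywhere from 0.006 to 0.024. About 2 N of friction; stays where it is left. From 0.034 on its hidden tongue always clears the lid; below that it may or may not catch it.
- squeeze_bottle_a: Bystander: upright squeeze bottle, 52 mm in diameter, 165 high, left of the box; origin at the centre of its underside.
- squeeze_bottle_b: Bystander: a second such bottle, left of the box, farther back.
- rinse_cup: Bystander: steel cup, 72 mm in diameter, 85 high, right of the box; origin at the centre of its underside.
- clay_bowl: Bystander: clay bowl, 100 mm in diameter, 45 high, right of the box, farther back; origin at the centre of its underside.

How it is judged (in metres and radians):
On the way, in this order (a step that is already met when the one before it is completed fails the run):
1. the lid was tugged up to the end of its play or beyond (over 0.04 rad) while the bolt had not yet been moved by more than 4 mm (value of joint lid above 0.04 rad and distance of bolt_knob from where it was at the start of the episode below 0.004 m), for 0.1 s.
2. the lid is open by more than 0.5 rad (value of joint lid above 0.5 rad), for 0.1 s.
At the end, for the whole second after the job is handed in: The lid is held steady by the gripper's fingers between 0.8 and 1.3 rad (about 46 to 74 degrees) open, nothing else bears it, the bolt is either as it was found (within 4 mm) or drawn at least 34 mm back, and the bystanders stand upright where they were (value of joint lid between 0.8 and 1.3 rad and velocity of joint lid between -0.1 and 0.1 rad/s and contact force between the fingers and lid above 0.3 N and (distance of bolt_knob from where it was at the start of the episode below 0.004 m or value of joint bolt above 0.034 m) and contact force between lid and squeeze_bottle_a below 0.1 N and contact force between lid and squeeze_bottle_b below 0.1 N and contact force between lid and rinse_cup below 0.1 N and contact force between lid and clay_bowl below 0.1 N and distance of each of squeeze_bottle_a, squeeze_bottle_b, rinse_cup, clay_bowl from where it was at the start of the episode below 0.02 m and angle between each of squeeze_bottle_a, squeeze_bottle_b, rinse_cup, clay_bowl's own z axis and vertical below 0.2 rad); the arm keeps its last pose, push and grip.
It fails at once if a bottle, the cup or the bowl is pushed more than 20 mm or tipped (distance of any of squeeze_bottle_a, squeeze_bottle_b, rinse_cup, clay_bowl from where it was at the start of the episode above 0.02 m or angle between any of squeeze_bottle_a, squeeze_bottle_b, rinse_cup, clay_bowl's own z axis and vertical above 0.3 rad).
It fails at once if the caught lid is forced (over 80 N between lid and bolt) (contact force between lid and bolt above 80 N).
It also fails if it takes over 54 s, if anything falls off the work surface, if the arm or the gripper's body presses on something with over 40 N, if the wrist force passes 120 N, or if a joint passes its speed limit or range.

## Working session

There is one attempt and no reset: what is moved stays moved. The work goes in short steps, Python scripts to look and compute and a tool call to move; the robot and the scene stay as the last step left them, time stands still between calls to the robot, and variables do not carry over. Pictures are saved under pics/ and viewed, at most 10 in all, crops included, and the job is handed in when it is done.

Besides the shell and the picture viewer there is one more tool, called by a JSON object that holds its "method" and its "body". play_rows: Moves the arm, as the interface text tells. Its arguments: {"type":"object","properties":{"rows":{"type":"array","items":{"type":"array","items":{"type":"number"}}},"claw":{"type":"number"},"squeeze":{"type":"number"}},"required":["rows"]}

```bash
mkdir -p pics; ls; cat > h.py <<'E'
from rig import *
import numpy as np, cv2
from scipy.spatial.transform import Rotation as R
def att(c):
    a=np.array(c["attitude"],float); return a if a.shape==(3,3) else (R.from_rotvec(a).as_matrix() if a.size==3 else R.from_quat(a).as_matrix())
def pose(c,st=None):
    if "mount" in c:
        M=np.array(c["mount"]); Rt=R.from_rotvec(st["ee_rot"]).as_matrix()
        return Rt@M[:3,:3], np.array(st["tool_pos"])+Rt@M[:3,3]
    return att(c),np.array(c["xyz"],float)
def ray(c,rc,st=None):
    p=cv2.undistortPoints(np.array([[[rc[1],rc[0]]]],float),np.array(c["K"]),np.array(c["distortion"]))[0,0]
    Rc,o=pose(c,st); d=Rc@np.array([p[0],p[1],1.]); return o,d/np.linalg.norm(d)
def atz(c,rc,z,st=None):
    o,d=ray(c,rc,st); return o+d*(z-o[2])/d[2]
def proj(c,P,st=None):
    Rc,o=pose(c,st); q=(np.atleast_2d(P)-o)@Rc
    return cv2.projectPoints(q,np.zeros(3),np.zeros(3),np.array(c["K"]),np.array(c["distortion"]))[0][:,0]
def save(c,n): cv2.imwrite("pics/"+n,cv2.cvtColor(c["frame"],cv2.COLOR_RGB2BGR))
E
python3 - <<'E'
from h import *
st=read_state(); print({k:np.round(v,3) for k,v in st.items()})
Z={"paint_box":0,"lid_grip":81,"lid_hinge":81,"bolt_knob":115,"squeeze_bottle_a":0,"rinse_cup":0,"clay_bowl":0}
for n in ("scene","top","wrist"):
    c=snapshot(n); save(c,n+"0.png"); 
    if n=="scene": print(c["attitude"],c["xyz"])
    for t,z in Z.items():
        for r in spot_point(c,t)[:3]:
            print(n,t,round(r["score"],2),np.round(r["location"]),np.round(atz(c,r["location"],z,st)))
E
```

```text
pics
{'time_s': np.float64(0.0), 'joint_pos': array([-1.271,  0.333, -0.065,  1.461,  0.022,  1.35 , -0.088]), 'dq': array([ 0.001,  0.   ,  0.001, -0.   ,  0.001,  0.001, -0.002]), 'tau': array([ 0.0000e+00, -6.2326e+01,  2.5000e-02, -3.8990e+01, -6.1000e-02,
        4.0000e-02,  0.0000e+00]), 'tool_pos': array([198.133, 592.342, 221.725]), 'ee_rot': array([-5.050e-01, -3.101e+00,  2.000e-03]), 'force': array([-0.675,  0.467,  0.042]), 'wrist_torque': array([ 0.022, -0.013, -0.018]), 'finger_force': np.float64(0.0), 'opening': np.float64(87.178)}
[-2.17606835 -1.15610487  0.46805051] [1188.73981006 -338.45920439  900.457649  ]
scene paint_box 0.97 [257. 265.] [603. -24.   0.]
scene lid_grip 0.58 [196. 229.] [452. -28.  81.]
scene lid_hinge 0.63 [273. 259.] [683. -86.  81.]
scene squeeze_bottle_a 0.94 [228. 365.] [668. 225.   0.]
scene squeeze_bottle_a 0.75 [200. 348.] [570. 253.   0.]
scene squeeze_bottle_a 0.62 [200. 230.] [393.  -1.   0.]
scene rinse_cup 0.76 [246. 158.] [ 427. -223.    0.]
scene clay_bowl 0.88 [281. 162.] [ 527. -254.    0.]
top paint_box 0.97 [215. 315.] [598. -20.   0.]
top lid_grip 0.86 [285. 324.] [455. -28.  81.]
top lid_hinge 0.94 [166. 355.] [679. -94.  81.]
top bolt_knob 0.49 [219. 255.] [577.  97. 115.]
top squeeze_bottle_a 0.98 [234. 178.] [564. 262.   0.]
top squeeze_bottle_a 0.87 [184. 196.] [669. 225.   0.]
top rinse_cup 0.56 [300. 425.] [ 423. -234.    0.]
top clay_bowl 0.9 [245. 436.] [ 532. -264.    0.]
```

View pictures.

View pics/top0.png

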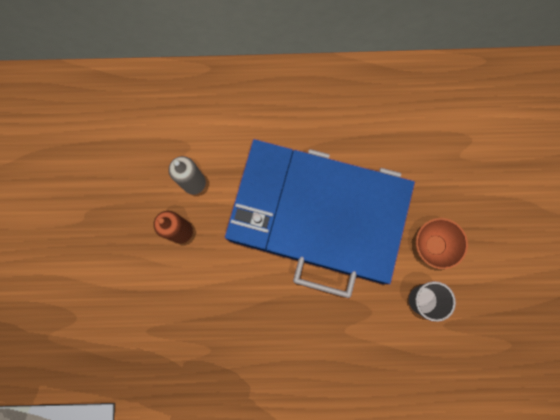

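View pics/scene0.png

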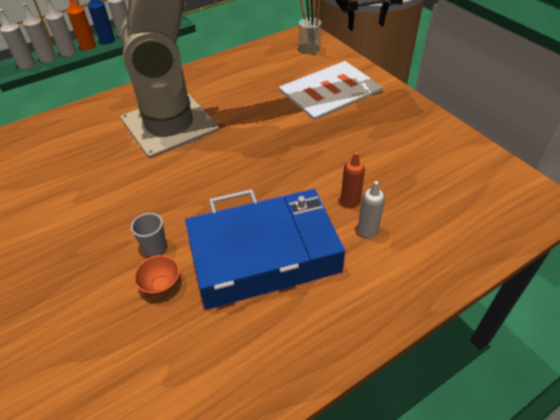

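```bash
cat >> h.py <<'E'
def plan(p,q,st=None):  # p,q: (x,y,z,heading of tool y deg), tool pointing down; shift in tool axes at p
    h=np.radians(p[3]); ty=np.array([np.cos(h),np.sin(h)]); tx=np.array([-np.sin(h),np.cos(h)])  # tool z down
    d=np.array(q[:3])-p[:3]
    return np.round([d[:2]@tx,d[:2]@ty,-d[2],-(q[3]-p[3])],1)
def now(st=None):
    st=st or read_state(); m=R.from_rotvec(st["ee_rot"]).as_matrix()
    return np.r_[st["tool_pos"],np.degrees(np.arctan2(m[1,1],m[0,1]))], m
E
python3 - <<'E'
from h import *
p,m=now(); print(p,m.round(3))
a=np.array(p);g=np.array([445,-25,250,-15.2])
w=[a+(g-a)*f for f in(1/3,2/3,1)]
for q in w: print(plan(a,q)); a=q
c=snapshot("wrist"); print(np.round(c["mount"],3), c["K"])
E
```

```text
[198.27198522 592.75029953 222.61169683  71.50317602] [[-0.948  0.317  0.   ]
 [ 0.317  0.948  0.   ]
 [ 0.     0.    -1.   ]]
[-143.3 -169.2   -9.1   28.9]
[-207.2  -78.8   -9.1   28.9]
[-219.5   31.1   -9.1   28.9]
[[ 1.00000e-03 -9.64000e-01 -2.68000e-01  7.33200e+01]
 [ 1.00000e+00  1.00000e-03  0.00000e+00  1.20700e+00]
 [-0.00000e+00 -2.68000e-01  9.64000e-01 -1.62503e+02]
 [ 0.00000e+00  0.00000e+00  0.00000e+00  1.00000e+00]] [[307.62140965   0.         281.43414248]
 [  0.         307.62140965 216.50523571]
 [  0.           0.           1.        ]]
```

Careful with the scale: shifts go in shares of 1000 mm and turns go in shares of 90 degrees. That gives: -169.2 mm / 1000 = -0.1692, -143.3 mm / 1000 = -0.1433, 28.9 degrees / 90 = 0.3211.

{"method": "play_rows", "body": {"rows": [[-0.0287,-0.0338,-0.0018,0.0644],[-0.0573,-0.0677,-0.0036,0.1289],[-0.086,-0.1015,-0.0054,0.1933],[-0.1146,-0.1354,-0.0072,0.2578],[-0.1433,-0.1692,-0.009,0.3211]], "claw": 0.3}}

```text
time_s: 1.75
tool_pos: [280.9, 385.1, 231.7]
ee_rot: [-1.269, -2.874, -0.001]
force: [-0.1, 0.9, 1.1]
opening: 55.0
finger_force: 0.0
```

Converted, -207.2 mm / 1000 = -0.2072, -165.8 mm / 1000 = -0.1658, 28.9 degrees / 90 = 0.3211.

{"method": "play_rows", "body": {"rows": [[-0.0414,-0.0158,-0.0018,0.0644],[-0.0829,-0.0315,-0.0036,0.1289],[-0.1243,-0.0473,-0.0054,0.1933],[-0.1658,-0.063,-0.0072,0.2578],[-0.2072,-0.0788,-0.009,0.3211]]}}

```text
time_s: 2.25
tool_pos: [363.1, 179.2, 240.9]
ee_rot: [-1.946, -2.466, -0.002]
force: [1.1, 0.1, -0.1]
opening: 30.7
finger_force: 0.0
```

Converted, -219.5 mm / 1000 = -0.2195, -175.6 mm / 1000 = -0.1756, 28.9 degrees / 90 = 0.3211.

{"method": "play_rows", "body": {"rows": [[-0.0439,0.0062,-0.0018,0.0644],[-0.0878,0.0124,-0.0036,0.1289],[-0.1317,0.0187,-0.0054,0.1933],[-0.1756,0.0249,-0.0072,0.2578],[-0.2195,0.0311,-0.009,0.3211]]}}

```text
time_s: 2.75
tool_pos: [445.4, -26.8, 250.0]
ee_rot: [2.5, 1.903, 0.002]
force: [0.9, 0.8, 0.3]
opening: 30.6
finger_force: 0.0
```

```bash
python3 - <<'E'
from h import *
st=read_state(); print(now(st)[0])
c=snapshot("wrist"); save(c,"w1.png")
for t,z in {"lid_grip":81,"lid_hinge":81,"bolt_knob":115,"paint_box":0}.items():
    for r in spot_point(c,t)[:2]: print(t,round(r["score"],2),np.round(r["location"]),np.round(atz(c,r["location"],z,st),1))
P=[]
for r in cut_out(c,"lid_grip")[:2]: print(r["score"],r["extent"])
# box model overlay
C=np.array([600,-22.]);h=np.radians(-15.2);X=np.array([np.cos(h),np.sin(h)]);Y=np.array([-X[1],X[0]])
E
```

```text
[445.3508457  -26.77625691 249.95824415 -15.43531845]
lid_grip 0.71 [197. 287.] [453.1 -23.5  81. ]
lid_hinge 0.85 [198. 502.] [684.9 -88.8  81. ]
bolt_knob 0.73 [ 39. 394.] [581.8  95.4 115. ]
paint_box 0.92 [155. 393.] [599.7 -22.7   0. ]
0.75 [283.5, 80.7, 523.0, 276.6]
```

View pics/w1.png

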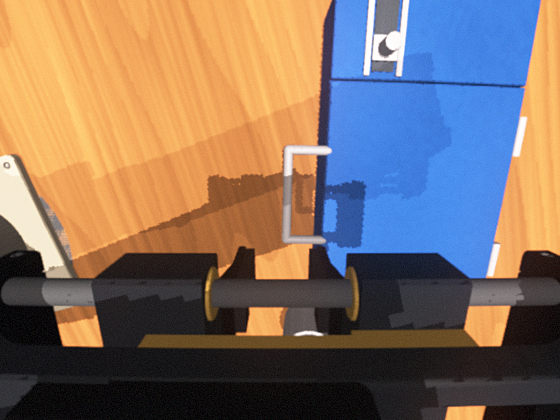

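```bash
python3 - <<'E'
from h import *
st=read_state(); c=snapshot("wrist"); f=c["frame"].astype(int)
# bar: brightest column run per row
xs=[];
for r in range(162,232,6):
    row=f[r,275:302].min(1); k=np.where(row>120)[0]; 
    if len(k): xs.append((r,275+k.mean(),len(k)))
print(xs)
W=np.array([atz(c,(r,x),81,st) for r,x,_ in xs]); v=np.polyfit(W[:,1],W[:,0],1); print("bar heading",np.degrees(np.arctan(-v[0])), W[[0,-1]].round(1), "mid",atz(c,(196,np.polyval(np.polyfit(*zip(*[(r,x) for r,x,_ in xs]),1),196)),81,st))
for q in [(80,332),(80,523),(150,289),(241,287)]: print(q,atz(c,q,85 if q[0]==80 else 81,st).round(1))
print("knob",atz(c,(40,394),115,st))
g=np.array([454,-25,62,-15.2]);p=now(st)[0];print(p,plan(p,g))
E
```

```text
[(162, np.float64(290.0), 9), (168, np.float64(289.5), 10), (174, np.float64(288.5), 8), (180, np.float64(289.0), 7), (186, np.float64(289.0), 7), (192, np.float64(288.5), 6), (198, np.float64(288.5), 6), (204, np.float64(289.0), 7), (210, np.float64(288.0), 9), (216, np.float64(287.5), 8), (222, np.float64(287.5), 8), (228, np.float64(287.5), 8)]
bar heading -16.5486158055525 [[464.5  15.2  81. ]
 [443.2 -55.4  81. ]] mid [453.6220062  -20.09919576  81.        ]
(80, 332) [525.   82.8  85. ]
(80, 523) [712.6  35.4  85. ]
(150, 289) [466.7  27.6  81. ]
(241, 287) [438.7 -70.3  81. ]
knob [579.45849587  98.03159971 115.        ]
[444.72453038 -23.80607195 249.44826127 -15.06916406] [1.300e+00 9.300e+00 1.874e+02 1.000e-01]
```

Converted, 140 mm / 1000 = 0.14, 110 mm / 1000 = 0.11.

{"method": "play_rows", "body": {"rows": [[0.002,0.004,0.04,0],[0.004,0.008,0.08,0],[0.004,0.008,0.11,0],[0.004,0.008,0.13,0],[0.004,0.008,0.14,0]]}}

```text
time_s: 3.6
tool_pos: [452.5, -22.1, 107.8]
ee_rot: [-2.492, -1.911, 0.003]
force: [0.4, 0.2, 0.3]
opening: 30.4
finger_force: 0.0
```

```bash
python3 - <<'E'
from h import *
c=snapshot("wrist"); save(c,"w2.png")
P=[now()[0]]
for _ in range(4): snapshot("top"); P.append(now()[0])
print(np.round(P,1))
for r in spot_point(c,"lid_grip")[:2]: print(r)
E
```

```text
[[452.4 -22.2 107.4 -15.1]
 [453.  -22.4 108.8 -15.1]
 [453.8 -22.6 109.8 -15.1]
 [454.2 -22.7 110.4 -15.1]
 [454.5 -22.7 110.6 -15.2]]Traceback (most recent call last):
  File "<stdin>", line 6, in <module>
ValueError: only the last four pictures can be asked about
```

View pics/w2.png

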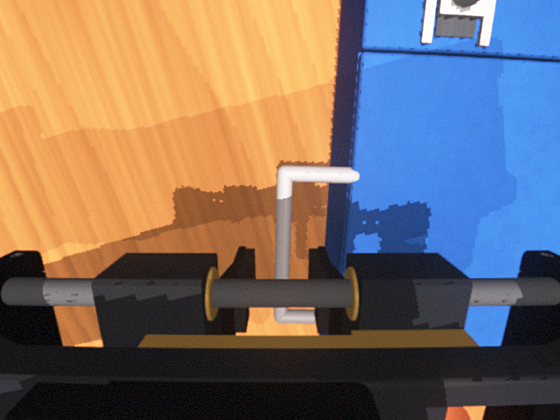

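Converted, 47 mm / 1000 = 0.047, 40 mm / 1000 = 0.04.

{"method": "play_rows", "body": {"rows": [[0,0,0.015,0],[0,0,0.03,0],[0,0,0.04,0],[0,0,0.047,0],[0,0,0.047,0]]}}

```text
time_s: 4.35
tool_pos: [453.5, -23.1, 62.2]
ee_rot: [-2.495, -1.908, 0.001]
force: [-0.9, -0.3, -0.1]
opening: 30.6
finger_force: 0.0
```

{"method": "play_rows", "body": {"rows": [[0,0,0,0],[0,0,0,0],[0,0,0,0],[0,0,0,0],[0,0,0,0]], "claw": 1, "squeeze": 15}}

```text
time_s: 4.85
tool_pos: [453.0, -22.8, 62.7]
ee_rot: [-2.494, -1.907, 0.001]
force: [-6.3, 1.5, 5.7]
opening: 9.6
finger_force: 15.0
```

Converted, -12 mm / 1000 = -0.012, -9 mm / 1000 = -0.009.

{"method": "play_rows", "body": {"rows": [[0,0,-0.003,0],[0,0,-0.006,0],[0,0,-0.009,0],[0,0,-0.012,0],[0,0,-0.012,0]]}}

```text
time_s: 5.35
tool_pos: [453.2, -22.9, 74.7]
ee_rot: [-2.495, -1.908, 0.001]
force: [-5.0, 2.5, -2.4]
opening: 9.1
finger_force: 15.0
```

Converted, -1 mm / 1000 = -0.001.

{"method": "play_rows", "body": {"rows": [[0,0,0,0],[0,0,0,0],[0,0,0,0],[0,0,-0.001,0],[0,0,-0.001,0]]}}

```text
time_s: 5.85
tool_pos: [453.3, -23.0, 75.5]
ee_rot: [-2.495, -1.908, 0.001]
force: [-4.7, 2.8, -3.1]
opening: 9.5
finger_force: 15.0
```

Converted, -3 mm / 1000 = -0.003, -2 mm / 1000 = -0.002.

{"method": "play_rows", "body": {"rows": [[0,0,-0.001,0],[0,0,-0.002,0],[0,0,-0.003,0],[0,0,-0.003,0],[0,0,-0.003,0]]}}

```text
time_s: 6.35
tool_pos: [453.4, -23.0, 78.2]
ee_rot: [-2.495, -1.908, 0.001]
force: [-2.6, 3.4, -10.5]
opening: 9.6
finger_force: 15.0
```

Converted, -2 mm / 1000 = -0.002, -1 mm / 1000 = -0.001.

{"method": "play_rows", "body": {"rows": [[0,0,-0.001,0],[0,0,-0.002,0],[0,0,-0.002,0],[0,0,-0.002,0],[0,0,-0.002,0]]}}

```text
time_s: 6.85
tool_pos: [453.4, -23.1, 80.2]
ee_rot: [-2.495, -1.908, 0.001]
force: [-0.2, 3.2, -19.4]
opening: 9.4
finger_force: 15.0
```

Converted, 18 mm / 1000 = 0.018, 16 mm / 1000 = 0.016.

{"method": "play_rows", "body": {"rows": [[0,0,0.004,0],[0,0,0.008,0],[0,0,0.012,0],[0,0,0.016,0],[0,0,0.018,0]]}}

```text
time_s: 7.35
tool_pos: [453.0, -22.9, 62.8]
ee_rot: [-2.494, -1.907, 0.002]
force: [-15.0, 3.6, 15.2]
opening: 9.3
finger_force: 15.0
```

Converted, -10 mm / 1000 = -0.01, -5 mm / 1000 = -0.005.

{"method": "play_rows", "body": {"rows": [[0,0,0,0],[0,0,0,0],[0,0,0,0],[0,0,-0.005,0],[0,0,-0.01,0]], "claw": 0.3}}

```text
time_s: 7.85
tool_pos: [454.3, -23.3, 73.4]
ee_rot: [2.495, 1.908, 0.001]
force: [-0.9, 0.6, 0.2]
opening: 29.6
finger_force: 0.0
```

Converted, -90 mm / 1000 = -0.09, -70 mm / 1000 = -0.07.

{"method": "play_rows", "body": {"rows": [[0,0,-0.01,0],[0,0,-0.025,0],[0,0,-0.045,0],[0,0,-0.07,0],[0,0,-0.09,0]]}}

```text
time_s: 8.35
tool_pos: [454.1, -23.4, 164.7]
ee_rot: [2.495, 1.907, 0.002]
force: [0.3, 0.2, -0.1]
opening: 30.7
finger_force: 0.0
```

Converted, 116 mm / 1000 = 0.116, 90 mm / 1000 = 0.09.

{"method": "play_rows", "body": {"rows": [[0.029,0.022,0,0],[0.059,0.045,0,0],[0.088,0.067,0,0],[0.116,0.09,0,0],[0.116,0.09,0.02,0]], "claw": 1}}

```text
time_s: 8.85
tool_pos: [575.1, 69.4, 144.8]
ee_rot: [2.489, 1.913, 0.008]
force: [-0.4, 0.6, -1.3]
opening: 2.6
finger_force: 0.0
```

```bash
python3 - <<'E'
from h import *
for _ in range(4): snapshot("top")
st=read_state(); c=snapshot("wrist"); save(c,"w3.png"); print(now(st)[0].round(1), proj(c,st["tool_pos"],st))
for r in spot_point(c,"bolt_knob")[:2]: 
    w=atz(c,r["location"],115,st); print(r["score"],np.round(r["location"]),w.round(1), plan(now(st)[0],np.r_[w,-15.2]))
E
```

```text
[570.6  64.5 143.1 -15.2] [[281.25976995 265.79785294]]
0.63 [200. 286.] [581.6  95.1 115. ] [32.4  2.6 28.1 -0. ]
0.18 [360. 450.] [669.9 -56.6 115. ] [-90.8 127.7  28.1  -0. ]
```

View pics/w3.png

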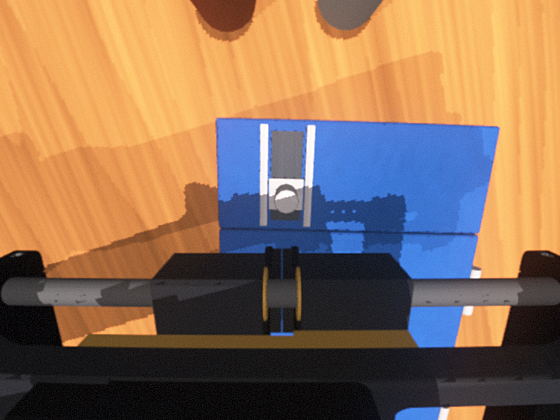

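Converted, 46 mm / 1000 = 0.046, 2.5 mm / 1000 = 0.0025.

{"method": "play_rows", "body": {"rows": [[0,0.0025,0.012,0],[0,0.0025,0.024,0],[0,0.0025,0.034,0],[0,0.0025,0.042,0],[0,0.0025,0.046,0]]}}

```text
time_s: 9.65
tool_pos: [572.8, 64.4, 95.3]
ee_rot: [-2.495, -1.908, 0.002]
force: [0.4, 0.2, 0.3]
opening: 0.4
finger_force: 0.0
```

Converted, 20 mm / 1000 = 0.02, 16 mm / 1000 = 0.016.

{"method": "play_rows", "body": {"rows": [[0.004,0,0,0],[0.008,0,0,0],[0.012,0,0,0],[0.016,0,0,0],[0.02,0,0,0]]}}

```text
time_s: 10.15
tool_pos: [579.1, 83.9, 96.9]
ee_rot: [2.495, 1.908, 0.001]
force: [0.3, -2.9, 2.1]
opening: 0.5
finger_force: 1.1
```

Converted, 10 mm / 1000 = 0.01, 7.5 mm / 1000 = 0.0075.

{"method": "play_rows", "body": {"rows": [[0.0025,0,0,0],[0.005,0,0,0],[0.0075,0,0,0],[0.01,0,0,0],[0.01,0,0,0]]}}

```text
time_s: 10.65
tool_pos: [581.4, 94.0, 96.5]
ee_rot: [-2.495, -1.909, -0.001]
force: [0.7, -0.1, -0.7]
opening: 1.1
finger_force: 0.3
```

Converted, 4 mm / 1000 = 0.004, 3 mm / 1000 = 0.003.

{"method": "play_rows", "body": {"rows": [[0.001,0,0,0],[0.002,0,0,0],[0.003,0,0,0],[0.004,0,0,0],[0.004,0,0,0]]}}

```text
time_s: 11.15
tool_pos: [582.4, 97.5, 96.5]
ee_rot: [-2.495, -1.908, -0.0]
force: [1.8, -1.4, 0.5]
opening: 0.6
finger_force: 0.9
```

{"method": "play_rows", "body": {"rows": [[0.001,0,0,0],[0.002,0,0,0],[0.003,0,0,0],[0.004,0,0,0],[0.004,0,0,0]]}}

```text
time_s: 11.65
tool_pos: [583.5, 101.4, 96.6]
ee_rot: [2.495, 1.909, 0.0]
force: [2.1, -1.8, 1.2]
opening: 0.2
finger_force: 1.0
```

Converted, 3 mm / 1000 = 0.003, 2 mm / 1000 = 0.002.

{"method": "play_rows", "body": {"rows": [[0.001,0,0,0],[0.002,0,0,0],[0.003,0,0,0],[0.003,0,0,0],[0.003,0,0,0]]}}

```text
time_s: 12.15
tool_pos: [584.2, 104.3, 96.6]
ee_rot: [-2.495, -1.908, -0.001]
force: [2.6, -2.1, -0.9]
opening: 0.8
finger_force: 1.2
```

Converted, 3 mm / 1000 = 0.003, 2 mm / 1000 = 0.002.

{"method": "play_rows", "body": {"rows": [[0.001,0,0,0],[0.002,0,0,0],[0.003,0,0,0],[0.003,0,0,0],[0.003,0,0,0]]}}

```text
time_s: 12.65
tool_pos: [584.9, 106.5, 96.6]
ee_rot: [2.496, 1.908, -0.001]
force: [0.9, -5.0, 1.5]
opening: 0.8
finger_force: 2.8
```

Converted, 3 mm / 1000 = 0.003, 2 mm / 1000 = 0.002.

{"method": "play_rows", "body": {"rows": [[0.001,0,0,0],[0.002,0,0,0],[0.003,0,0,0],[0.003,0,0,0],[0.003,0,0,0]]}}

```text
time_s: 13.15
tool_pos: [585.0, 106.8, 96.5]
ee_rot: [2.497, 1.904, -0.005]
force: [-3.9, -12.3, 5.8]
opening: 0.8
finger_force: 6.9
```

{"method": "play_rows", "body": {"rows": [[-0.008,0,0,0],[-0.016,0,0,0],[-0.02,0,-0.01,0],[-0.025,0,-0.03,0],[-0.03,0,-0.05,0]]}}

```text
time_s: 13.65
tool_pos: [577.5, 81.2, 147.6]
ee_rot: [-2.495, -1.908, -0.0]
force: [0.2, 0.2, 0.1]
opening: 0.3
finger_force: 0.0
```

```bash
python3 - <<'E'
from h import *
for _ in range(4): snapshot("top")
st=read_state(); c=snapshot("wrist"); save(c,"w4.png"); print(now(st)[0].round(1))
for r in spot_point(c,"bolt_knob")[:2]: 
    w=atz(c,r["location"],115,st); print(r["score"],np.round(r["location"]),w.round(1))
E
```

```text
[578.   81.5 147.1 -15.2]
0.93 [176. 282.] [590.9 126.6 115. ]
```

View pics/w4.png

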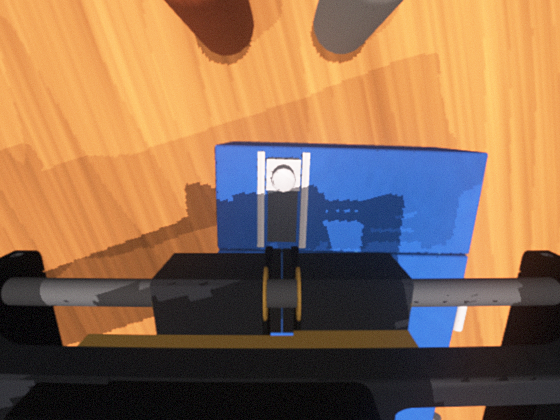

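{"method": "play_rows", "body": {"rows": [[-0.035,-0.024,0,0],[-0.07,-0.048,0,0],[-0.105,-0.072,0,0],[-0.1335,-0.0935,0,0],[-0.1335,-0.0935,0.005,0]], "claw": 0.3}}

```text
time_s: 14.45
tool_pos: [449.8, -25.8, 141.2]
ee_rot: [-2.497, -1.903, -0.0]
force: [0.4, 0.1, 0.4]
opening: 28.0
finger_force: 0.0
```

Converted, 78 mm / 1000 = 0.078, 70 mm / 1000 = 0.07.

{"method": "play_rows", "body": {"rows": [[0,0,0.015,0],[0,0,0.035,0],[0,0,0.055,0],[0,0,0.07,0],[0,0,0.078,0]]}}

```text
time_s: 14.95
tool_pos: [451.9, -23.0, 61.8]
ee_rot: [-2.494, -1.909, 0.004]
force: [0.1, -0.0, 0.3]
opening: 30.6
finger_force: 0.0
```

Converted, 1 mm / 1000 = 0.001.

{"method": "play_rows", "body": {"rows": [[0,0,0.001,0],[0,0,0.001,0],[0,0,0.001,0],[0,0,0.001,0],[0,0,0.001,0]], "claw": 1, "squeeze": 25}}

```text
time_s: 15.45
tool_pos: [452.8, -23.1, 63.1]
ee_rot: [-2.495, -1.908, -0.001]
force: [-2.5, 1.3, 5.1]
opening: 9.2
finger_force: 25.0
```

Converted, -35.9 mm / 1000 = -0.0359, -28.7 mm / 1000 = -0.0287.

{"method": "play_rows", "body": {"rows": [[0,0.0001,-0.007,0],[0,0.0004,-0.0145,0],[0,0.001,-0.0215,0],[0,0.0017,-0.0287,0],[0,0.0027,-0.0359,0]]}}

```text
time_s: 15.95
tool_pos: [455.3, -24.0, 99.1]
ee_rot: [-2.495, -1.908, -0.0]
force: [2.7, 2.4, -5.2]
opening: 9.2
finger_force: 25.1
```

```bash
python3 -c "
import numpy as np
a=.15
for e in (.35,.55,.75,.92,1.05):
    t=np.linspace(a,e,6)[1:]; print(e,[[0,round(240*(np.cos(a)-np.cos(x)),1),round(-240*(np.sin(x)-np.sin(a)),1),0] for x in t]); a=e
"
```

```text
0.35 [[0, np.float64(1.6), np.float64(-9.5), 0], [0, np.float64(3.6), np.float64(-18.8), 0], [0, np.float64(6.0), np.float64(-28.2), 0], [0, np.float64(8.7), np.float64(-37.3), 0], [0, np.float64(11.9), np.float64(-46.4), 0]]
0.55 [[0, np.float64(3.5), np.float64(-8.9), 0], [0, np.float64(7.3), np.float64(-17.8), 0], [0, np.float64(11.5), np.float64(-26.4), 0], [0, np.float64(16.0), np.float64(-34.9), 0], [0, np.float64(20.8), np.float64(-43.1), 0]]
0.75 [[0, np.float64(5.2), np.float64(-8.1), 0], [0, np.float64(10.7), np.float64(-15.9), 0], [0, np.float64(16.5), np.float64(-23.6), 0], [0, np.float64(22.6), np.float64(-31.0), 0], [0, np.float64(29.0), np.float64(-38.1), 0]]
0.92 [[0, np.float64(5.7), np.float64(-5.9), 0], [0, np.float64(11.5), np.float64(-11.6), 0], [0, np.float64(17.6), np.float64(-17.0), 0], [0, np.float64(23.8), np.float64(-22.3), 0], [0, np.float64(30.2), np.float64(-27.4), 0]]
1.05 [[0, np.float64(5.0), np.float64(-3.7), 0], [0, np.float64(10.1), np.float64(-7.3), 0], [0, np.float64(15.3), np.float64(-10.7), 0], [0, np.float64(20.6), np.float64(-14.1), 0], [0, np.float64(26.0), np.float64(-17.2), 0]]
```

Free now (only ~5 N at 36 mm). Following the arc.

Converted, -46.4 mm / 1000 = -0.0464, -37.3 mm / 1000 = -0.0373.

{"method": "play_rows", "body": {"rows": [[0,0.0016,-0.0095,0],[0,0.0036,-0.0188,0],[0,0.006,-0.0282,0],[0,0.0087,-0.0373,0],[0,0.0119,-0.0464,0]]}}

```text
time_s: 16.45
tool_pos: [466.2, -27.2, 145.3]
ee_rot: [-2.495, -1.907, 0.002]
force: [-1.9, 2.1, -3.3]
opening: 9.1
finger_force: 25.1
```

Converted, -43.1 mm / 1000 = -0.0431, -34.9 mm / 1000 = -0.0349.

{"method": "play_rows", "body": {"rows": [[0,0.0035,-0.0089,0],[0,0.0073,-0.0178,0],[0,0.0115,-0.0264,0],[0,0.016,-0.0349,0],[0,0.0208,-0.0431,0]]}}

```text
time_s: 16.95
tool_pos: [485.2, -32.8, 188.1]
ee_rot: [-2.493, -1.906, 0.006]
force: [-10.0, 1.7, 1.4]
opening: 9.0
finger_force: 25.0
```

Converted, -38.1 mm / 1000 = -0.0381, -31 mm / 1000 = -0.031.

{"method": "play_rows", "body": {"rows": [[0,0.0045,-0.0081,0],[0,0.0095,-0.0159,0],[0,0.015,-0.0236,0],[0,0.021,-0.031,0],[0,0.027,-0.0381,0]]}}

```text
time_s: 17.45
tool_pos: [511.7, -40.7, 226.6]
ee_rot: [-2.495, -1.906, 0.005]
force: [-8.5, -2.1, 2.8]
opening: 9.0
finger_force: 25.0
```

Converted, 30.2 mm / 1000 = 0.0302, -27.4 mm / 1000 = -0.0274.

{"method": "play_rows", "body": {"rows": [[0,0.0057,-0.0059,0],[0,0.0115,-0.0116,0],[0,0.0176,-0.017,0],[0,0.0238,-0.0223,0],[0,0.0302,-0.0274,0]]}}

```text
time_s: 17.95
tool_pos: [540.6, -49.2, 254.9]
ee_rot: [-2.496, -1.905, 0.005]
force: [-12.1, -2.4, 10.3]
opening: 9.3
finger_force: 25.0
```

Converted, 24 mm / 1000 = 0.024, -19.5 mm / 1000 = -0.0195.

{"method": "play_rows", "body": {"rows": [[0,0.004,-0.005,0],[0,0.0085,-0.009,0],[0,0.0135,-0.013,0],[0,0.0185,-0.0162,0],[0,0.024,-0.0195,0]]}}

```text
time_s: 18.45
tool_pos: [564.7, -56.3, 273.0]
ee_rot: [2.497, 1.905, -0.005]
force: [-3.4, -7.2, -3.3]
opening: 9.2
finger_force: 25.0
```

{"method": "play_rows", "body": {"rows": [[0,0,0,0],[0,0,0,0],[0,0,0,0],[0,0,0,0],[0,0,0,0]]}}

```text
time_s: 18.95
tool_pos: [564.7, -56.3, 273.1]
ee_rot: [2.497, 1.904, -0.004]
force: [-2.3, -5.8, -2.6]
opening: 9.1
finger_force: 24.9
```

```bash
python3 - <<'E'
from h import *
c=snapshot("scene"); save(c,"s5.png"); st=read_state()
for k in("tool_pos","force","opening","finger_force"): print(k,np.round(st[k],1))
for t in("squeeze_bottle_a","rinse_cup","clay_bowl"):
    for r in spot_point(c,t)[:2]: print(t,round(r["score"],2),atz(c,r["location"],0).round())
for r in spot_point(c,"lid_grip")[:1]: print(r)
E
```

```text
tool_pos [564.7 -56.3 273.1]
force [-3.5 -6.6 -2.4]
opening 8.9
finger_force 24.9
squeeze_bottle_a 0.89 [570. 256.   0.]
squeeze_bottle_a 0.8 [669. 223.   0.]
rinse_cup 0.57 [ 425. -226.    0.]
clay_bowl 0.78 [ 520. -252.    0.]
```

View pics/s5.png

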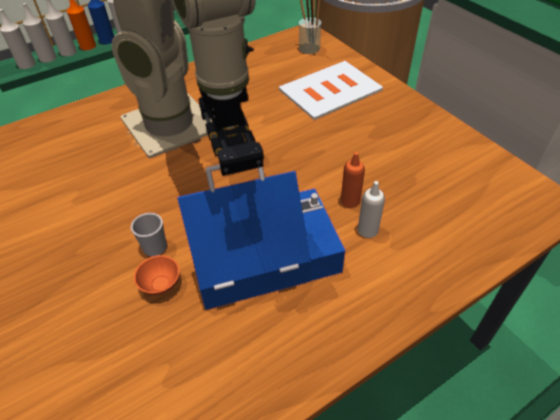

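```bash
python3 -c "
from rig import *
print(hand_in())"
```

```text
the job is handed in; nothing more can be done
None
```

I tugged the lid first and it was caught, so I slid the bolt back to its stop. I then lifted the lid and handed the job in with the gripper holding it at about 61° (1.07 rad), steady, and the bottles, cup and bowl where they stood; `hand_in()` returned no verdict.

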